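Hang the red napkin ring to dry on the drainer stick

TASK

Pick up the wooden stick by one end, push its other end through the hole of the red napkin ring, and lift and carry the ring on the stick without gripping or touching it with the fingers. Lay the stick down in the two notches of the green dish drainer, so that it bridges both and the red ring hangs between the two notched panels, then let go. Leave the blue napkin ring where it is.

Things in the scene. Friction and masses are not known exactly. Their poses are not given: they have to be found in the camera images.
- red_ring: Red wooden napkin ring: a square block 64 x 64 mm, 36 mm long, with a round through hole of 46 mm diameter. It lies on a flat side, the hole level and running roughly left-right as the robot sees it, 32 mm above the board. Origin at the middle of the hole and block; y axis along the hole, z up. About 55 g; cannot roll. The -y side is free for the stick and gripper.
- blue_ring: Blue napkin ring of the same shape, size, origin and axes as the red one, standing beside it; to be left alone.
- stick: Straight wooden stick of square section 16 x 16 mm, 260 mm long, lying flat on the board. Origin at its middle, 8 mm above the board; its y axis runs along the stick (ends at y = -130 and +130 mm), z up. About 50 g. Both ends are alike.
- drainer: Green dish drainer, fixed. Origin on the board midway between two upright panels at y = -65 and +65 mm, z up. Panels: 8 mm thick, 115 mm wide in x, top 125 mm above the board; each has at x = 0 an open-topped notch 45 mm wide, 25 mm deep (floor 100 mm above the board). Tray with 25 mm wall: x -80 to 160, y -100 to 100 mm; pegs 49 mm high at x = 90 and 130. A ring on the stick hangs clear.
Things that resemble listed ones, but are neither listed nor needed, are in the scene too. Of the things that look like the red_ring, the smallest one is meant.

How it is judged:
On the way:
1. the red ring is threaded on the stick and lifted clear of the board (x of red_ring in the frame of stick between -0.025 and 0.025 m and z of red_ring in the frame of stick between -0.025 and 0.025 m and y of red_ring in the frame of stick between -0.125 and 0.125 m and height (world z) of red_ring above 0.07 m), for 0.2 s.
At the end, for the whole second after the job is handed in: The stick lies level (within 5 degrees) in both notches of the drainer, its middle within 65 mm of the drainer's middle along the stick, let go and at rest; the red ring hangs on it between the two notched panels, clear of the tray, at rest (x of red_ring in the frame of stick between -0.025 and 0.025 m and z of red_ring in the frame of stick between -0.025 and 0.025 m and y of red_ring in the frame of drainer between -0.06 and 0.06 m and z of red_ring in the frame of drainer above 0.07 m and x of stick in the frame of drainer between -0.025 and 0.025 m and y of stick in the frame of drainer between -0.065 and 0.065 m and z of stick in the frame of drainer between 0.1 and 0.118 m and angle between the y axis of stick and the y axis of drainer, either way round below 0.3 rad and angle between stick's own y axis and vertical between 1.47 and 1.67 rad and linear speed of red_ring below 0.03 m/s and linear speed of stick below 0.02 m/s); the robot touches nothing.
It fails at once if the fingers press on the red ring (over 1 N) (contact force between the fingers and red_ring above 1 N).
It fails at once if the blue ring is moved more than 30 mm (distance of blue_ring from where it was at the start of the episode above 0.03 m).
It also fails if it takes over 51 s, if anything falls off the work surface, if the arm or the gripper's body presses on something with over 40 N, if the wrist force passes 120 N, or if a joint passes its speed limit or range.

ROBOT

A 6-joint arm with a two-finger parallel gripper is mounted at the origin on the work surface. World frame = base frame: x ahead of the robot, y to its left, z up, the work surface at z = 0. Lengths are in m, angles in rad, forces in N, time in s.
With the tool pointing down it reaches from about 0.35 to 0.875 m from the base axis. Payload 15.5 kg.
Tool frame: the origin (TCP) lies midway between the tips of the shut fingers; the grasp point (between the pads) lies 19 mm behind it; z points along the fingers, y is the direction in which the jaws open and shut (so a half turn about z gives the same grasp; the last joint's range is limited). The gripper opens to 85 mm and grips with 20 to 120 N. Pads are 22 mm wide; open, the fingers measure 114 mm over their backs; the gripper's body (76 mm by 85 mm) begins 54 mm behind the grasp point. The pads swing forward as they close: fully open they stand 13 mm farther back than shut.
Start: joints at [1.05, 0.494, 1.345, -0, 1.302, -0.096], TCP at [0.258, 0.569, 0.231] pointing down, gripper open.
Joint ranges: [-2.91, 2.91], [-0.82, 2.16], [0.22, 2.67], [-1.22, 4.37], [0.12, 2.79], [-3.08, 3.08]. Speed limits (rad/s): [1.89, 1.89, 2.57, 3.01, 3.01, 3.01].

INTERFACE

Orientations are given as a unit quaternion [w, x, y, z].
In Python, from plant import observe, read_camera, ticket gives the robot as it stands. The module is installed in compiled form; this text tells all that it offers.
- The arm moves only by the tool arm_command, never from a script. Its argument "deltas" is one flat list of numbers, 4 for each row, row after row: the shift along the tool's x, y, z in cm, then the turn about the tool's z in degrees. A call has 1 to 10 rows; each row is the pose to reach, as a shift and turn from the pose commanded when the call began, along the tool's axes at that moment; what a row does not reach only later rows make up. A row lasts 1/8 s, in which the tool goes at most 62.5 mm and 10.7 degrees, less where a joint would pass 70% of its speed; a pose out of reach is approached as far as the arm can. A call with a gripper value outside its range is refused whole. "grip" is the closure, from 0 (fully open) to 1 (shut), set as the call begins (left out, the last holds). The fingers move at their own pace and stop on an object; "newtons" is the grip in N (left out, the last holds). Time passes only in rows, so rows that repeat a pose let the fingers close. It gives the time, the measured TCP pose, the force and the opening at its end, in the units of the state.
- observe(): the state, without advancing time (a new reading comes with each control period).
- read_camera(name): name is "scene" or "top" or "wrist"; returns a dict with "pixels" (420x560x3 uint8, blue, green, red), "intrinsics" (3x3 intrinsics, pixels), "dist" ([k1, k2, p1, p2, k3] as OpenCV has them; the pictures are not rectified), "pose" (4x4, takes a point from camera to world coordinates). Camera axes: x right, y up, looking along -z (the intrinsics and any distortion apply to the point x, -y, -z); pixel columns grow to the right and rows downward; lengths in m; the calibration is good to about 2 mm. A picture is of the moment at which its call begins. There is no depth.
- ticket.job_done(): hands the job in, once; it reports no verdict.
The state is a dict: "clock": time; "qpos": joint angles; "qvel": joint speeds; "effort": joint torques, N m; "position": TCP position; "tcp_rot": TCP orientation; "contact_force": force on the tool from outside, world axes, zero at the start; "moment": the same for the moment, N m; "width": opening from 0.0 (shut) to 1.0 (fully open).
Only numpy, scipy, OpenCV 4.12 (cv2) and the standard library are available. Lean on these libraries where they do the work, as an engineer would, in place of code of your own. Each camera call takes 0.05 s, during which the arm holds its last target.

## Working session

There is one attempt and no reset: what is moved stays moved. The work goes in short steps, Python scripts to look and compute and a tool call to move; the robot and the scene stay as the last step left them, time stands still between calls to the robot, and variables do not carry over. Pictures are saved under pics/ and viewed, and the job is handed in when it is done.

Besides the shell and the picture viewer there is one more tool, called after "Request:" as name(argument=value, ...), one argument or row to a line, values as JSON. arm_command: Moves the arm, as the interface text tells. Its arguments: {"type":"object","properties":{"deltas":{"type":"array","items":{"type":"number"}},"grip":{"type":"number"},"newtons":{"type":"number"}},"required":["deltas"]}

```bash
mkdir -p pics
python3 - <<'E'
from plant import observe, read_camera
import cv2
print(observe())
for n in ("scene","top"):
    c=read_camera(n); cv2.imwrite(f"pics/{n}0.png",c["pixels"]); print(n,c["intrinsics"],c["dist"],c["pose"])
E
```

```text
{'clock': 0.0, 'qpos': array([ 1.05049885e+00,  4.94175588e-01,  1.34615467e+00,  4.02661635e-06,
        1.30247296e+00, -9.55083254e-02]), 'qvel': array([-0.00032851,  0.00130344, -0.0002101 ,  0.00170402,  0.00146019,
        0.00064768]), 'effort': array([-3.67789136e-03, -8.82146645e+01, -3.83879220e+01, -2.44122411e-04,
        9.80949932e-03, -2.94404219e-05]), 'position': array([0.25739955, 0.56913645, 0.23069699]), 'tcp_rot': array([-1.85286591e-04,  2.10801754e-01,  9.77528646e-01, -5.76227041e-04]), 'contact_force': array([-0.05177466,  0.04832111,  0.26350823]), 'moment': array([-0.01420492, -0.01680742, -0.05097993]), 'width': 1.0002730847227532}
scene [[485.58016576   0.         285.38068502]
 [  0.         485.58016576 210.90827785]
 [  0.           0.           1.        ]] [-0.10428487  0.          0.          0.          0.        ] [[-0.65440589 -0.42432493  0.62586044  1.1158622 ]
 [ 0.75613546 -0.36342128  0.54422802  0.58040727]
 [-0.00347852  0.82938129  0.55867215  0.65532281]
 [ 0.          0.          0.          1.        ]]
top [[489.99165778   0.         280.73792838]
 [  0.         489.99165778 215.83105271]
 [  0.           0.           1.        ]] [-0.10797192  0.          0.          0.          0.        ] [[ 4.78289227e-04  9.96530192e-01 -8.32306920e-02  4.11496599e-01]
 [-9.99869366e-01 -8.68124535e-04 -1.61399482e-02  3.60758796e-02]
 [-1.61562003e-02  8.32275387e-02  9.96399596e-01  9.57430813e-01]
 [ 0.00000000e+00  0.00000000e+00  0.00000000e+00  1.00000000e+00]]
```

View pics/scene0.png

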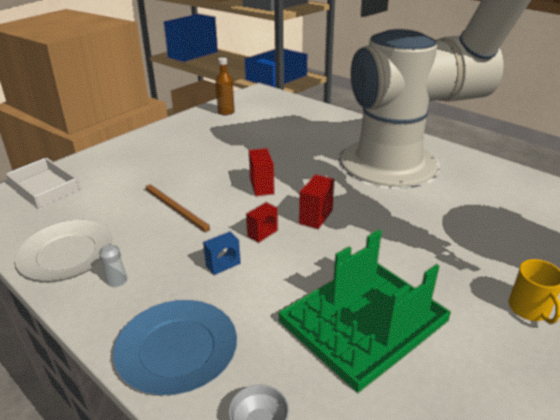

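View pics/top0.png

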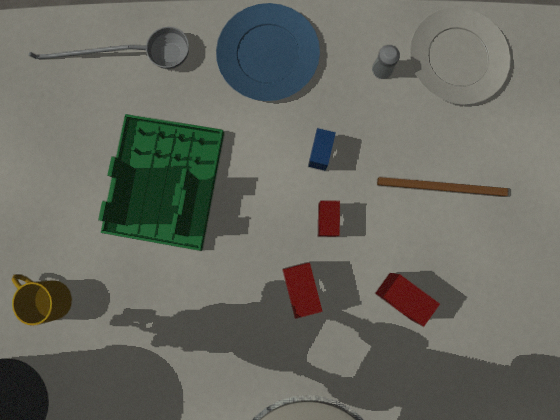

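Red look-alikes in the top view are the small block at (329,218), the large block at (303,290) and the large block at (407,299). The smallest, (329,218), is the target and measures about 20x35 px, which fits 36x64 mm. The stick runs from (378,182) to (509,192), the blue ring is at (322,150), and the drainer is around (165,185). Next I'll fit silhouettes in both views and check a crop.

```bash
cat > h.py <<'E'
import numpy as np, cv2
from scipy.optimize import minimize
def proj(c,P):
    P=np.atleast_2d(P); T=np.linalg.inv(c["pose"]); q=P@T[:3,:3].T+T[:3,3]; q=q*[1,-1,-1]
    return cv2.projectPoints(q.reshape(-1,1,3),np.zeros(3),np.zeros(3),c["intrinsics"],np.array(c["dist"]))[0].reshape(-1,2)
def ray(c,uv,z):
    p=cv2.undistortPoints(np.array([[uv]],float),c["intrinsics"],np.array(c["dist"]))[0,0]
    d=c["pose"][:3,:3]@np.array([p[0],-p[1],-1]); o=c["pose"][:3,3]; return o+d*(z-o[2])/d[2]
def box(cx,cy,cz,sx,sy,sz):
    return np.array([[cx+a*sx/2,cy+b*sy/2,cz+e*sz/2] for a in(-1,1) for b in(-1,1) for e in(-1,1)])
def place(B,p):
    x,y,t=p; R=np.array([[np.cos(t),-np.sin(t),0],[np.sin(t),np.cos(t),0],[0,0,1]]); return B@R.T+[x,y,0]
S=4
def draw(c,boxes,p,shape=(420,560)):
    m=np.zeros((shape[0]*S,shape[1]*S),np.uint8)
    for B in boxes:
        h=cv2.convexHull((proj(c,place(B,p))*S+S/2-.5).astype(np.float32)); cv2.fillConvexPoly(m,np.round(h).astype(np.int32),255)
    return cv2.resize(m,(shape[1],shape[0]),interpolation=cv2.INTER_AREA)/255.
def fit(cams,masks,boxes,p0,w=None):
    def f(q):
        p=q*np.array([.01,.01,.1]); e=0
        for c,m in zip(cams,masks):
            d=draw(c,boxes,p); e+=np.abs(d-m).sum()/m.sum()
        return e
    q0=np.array(p0)/[.01,.01,.1]; best=None
    for k in range(3):
        r=minimize(f,q0,method="Nelder-Mead",options=dict(initial_simplex=np.vstack([q0,q0+np.eye(3)*(1 if k<1 else .4)]),xatol=.003,fatol=1e-5)); q0=r.x
    return q0*np.array([.01,.01,.1]),r.fun
def comp(mask,uv):
    n,l=cv2.connectedComponents(mask.astype(np.uint8)); k=l[uv[1],uv[0]]
    assert k>0,uv
    return (l==k).astype(float)
E
cat > m.py <<'E'
from plant import read_camera
from h import *
t=read_camera("top"); s=read_camera("scene")
def masks(c):
    hsv=cv2.cvtColor(c["pixels"],cv2.COLOR_BGR2HSV); H,Sa,V=[hsv[...,i].astype(int) for i in range(3)]
    return dict(red=((H<5)|(H>173))&(Sa>150)&(V>40), green=(H>45)&(H<80)&(Sa>130)&(V>25), stick=(H>=5)&(H<17)&(Sa>120)&(V>50), blue=(H>100)&(H<125)&(Sa>120)&(V>30))
mt,ms=masks(t),masks(s)
K=np.ones((5,5),np.uint8)
def cl(m): return cv2.morphologyEx(m.astype(np.uint8),cv2.MORPH_CLOSE,K).astype(float)
jobs=dict(red=((329,218),(258,230),[box(0,0,.032,.064,.036,.064)],(.41,-.06,0)),
 blue=((322,150),(212,262),[box(0,0,.032,.064,.036,.064)],(.5,-.05,-.2)),
 stick=((440,187),(180,208),[box(0,0,.008,.016,.26,.016)],(.46,-.28,0.05)),
 green=((165,230),(300,320),[box(.04,0,.0125,.24,.2,.025)]+[b for y in(-.065,.065) for b in (box(0,y,.05,.115,.008,.1),box(-.04,y,.0625,.035,.008,.125),box(.04,y,.0625,.035,.008,.125))]+[box(x,0,.0245,.006,.17,.049) for x in()],(.45,.26,-.1)))
ov=t["pixels"].copy(); os_=s["pixels"].copy()
for k,(a,b,B,p0) in jobs.items():
    A=cl(comp(mt[k],a)); Bm=cl(comp(ms[k],b)) 
    for nm,cs,mm in(("top",[t],[A]),("scene",[s],[Bm]),("both",[t,s],[A,Bm])):
        p,e=fit(cs,mm,B,p0); print(k,nm,p.round(4),round(e,3),A.sum(),Bm.sum())
    for o,c in((ov,t),(os_,s)):
        for bb in B:
            h=cv2.convexHull(proj(c,place(bb,p)).astype(np.float32)); cv2.polylines(o,[np.round(h).astype(int)],True,(255,255,0),1)
cv2.imwrite("pics/fit_top.png",ov); cv2.imwrite("pics/fit_scene.png",os_)
crop=np.hstack([cv2.resize(t["pixels"][180:260,280:400],(390,260)),cv2.resize(s["pixels"][180:260,210:330],(390,260))]); cv2.imwrite("pics/crop.png",crop)
E
python3 m.py
```

```text
red top [ 0.4824 -0.0387 -0.0138] 0.114 711.0 872.0
red scene [ 0.4828 -0.0395  0.1596] 0.127 711.0 872.0
red both [ 0.4827 -0.0395  0.0423] 0.281 711.0 872.0
blue top [ 0.4311  0.038  -0.7767] 1.986 707.0 1060.0
blue scene [ 0.3652 -0.0097  0.6778] 1.566 707.0 1060.0
blue both [ 0.3493 -0.0213  0.6774] 3.604 707.0 1060.0
stick top [ 0.4538 -0.285   0.1612] 2.109 992.0 455.0
stick scene [ 0.4961 -0.2722 -0.6199] 1.602 992.0 455.0
stick both [ 0.5486 -0.2684 -0.0915] 0.837 992.0 455.0
green top [ 0.5191  0.2904 -0.1768] 0.029 12448.0 13279.0
green scene [ 0.5186  0.2902 -0.1645] 0.054 12448.0 13279.0
green both [ 0.5192  0.2903 -0.1675] 0.084 12448.0 13279.0
```

```bash
sed -i 's/(.5,-.05,-.2)/(.615,-.035,-.2)/; s/(.46,-.28,0.05)/(.545,-.27,-0.08)/; s/(.41,-.06,0)/(.482,-.039,.0)/' m.py; python3 m.py
```

```text
red top [ 0.4827 -0.0393 -0.0397] 0.112 712.0 871.0
red scene [ 0.4827 -0.0393  0.1682] 0.128 712.0 871.0
red both [ 0.4833 -0.0392  0.0328] 0.284 712.0 871.0
blue top [ 0.6163 -0.0267 -0.2363] 0.106 710.0 1061.0
blue scene [ 0.6173 -0.0241 -0.2909] 0.163 710.0 1061.0
blue both [ 0.616  -0.0269 -0.2152] 0.277 710.0 1061.0
stick top [ 0.5486 -0.2677 -0.0775] 0.251 1007.0 454.0
stick scene [ 0.5505 -0.2642 -0.1111] 0.546 1007.0 454.0
stick both [ 0.549  -0.268  -0.0968] 0.817 1007.0 454.0
green top [ 0.519   0.2912 -0.1709] 0.029 12452.0 13285.0
green scene [ 0.5186  0.2902 -0.1645] 0.054 12452.0 13285.0
green both [ 0.5191  0.2904 -0.1658] 0.084 12452.0 13285.0
```

View pics/crop.png

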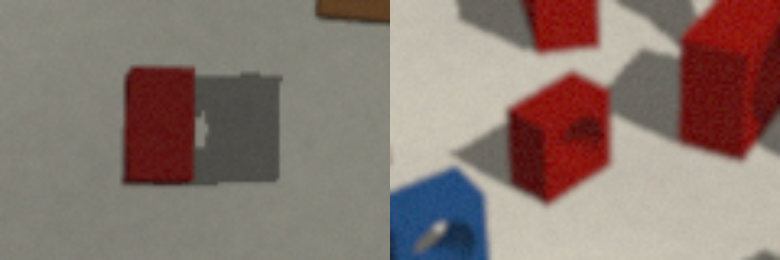

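View pics/fit_top.png

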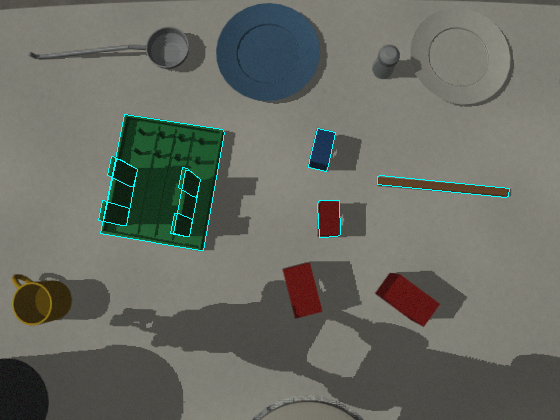

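View pics/fit_scene.png

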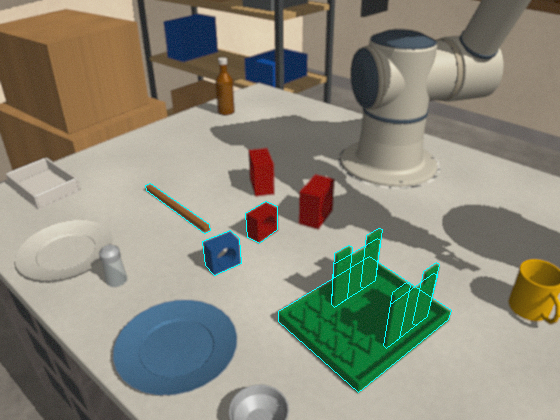

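Top: the red ring at (329,218) is the smallest block and shows a hole. Fits from the two views agree, giving the ring at (0.483,-0.039), the stick at (0.549,-0.268), and the drainer at (0.519,0.290) with yaw -0.167. The crop confirms that the chosen small block has a through hole.

```bash
cat > go.py <<'E'
import sys; from plant import observe
import numpy as np
from scipy.spatial.transform import Rotation as R
def go(p,yaw=None):
    "p world TCP target, yaw = direction (rad) of tool x minus 90deg, i.e. stick yaw"
    o=observe(); q=o["tcp_rot"]; r=R.from_quat([q[1],q[2],q[3],q[0]]); M=r.as_matrix()
    d=M.T@(np.array(p)-o["position"])*100
    cur=np.arctan2(M[1,0],M[0,0])-np.pi/2
    print("t",o["clock"],"pos",o["position"].round(4),"yaw",round(cur,4),"w",round(o["width"],3),"F",o["contact_force"].round(2)); print("delta cm",d.round(2),"turn deg",None if yaw is None else round(-np.degrees((yaw-cur+np.pi)%(2*np.pi)-np.pi),2))
if __name__=="__main__":
    a=[float(v) for v in sys.argv[1:]]; go(a[:3],a[3] if len(a)>3 else None)
E
python3 go.py .540 -.3826 .13 -.08
```

```text
t 0.3 pos [0.2575 0.5693 0.2311] yaw 1.146 w 1.001 F [ 0.32  0.19 -0.63]
delta cm [-64.97 -75.09  10.14] turn deg 70.25
```

Request:
arm_command(
  deltas=[-3.25,-3.75,0,4,-6.5,-7.5,0,9,-9.75,-11.25,0,14,-13,-15,0,20,-16.25,-18.75,0,26,-19.5,-22.5,0,32,-23,-26.5,0,38,-26.5,-30.5,0,44,-30,-34.7,0,50,-33.5,-38.7,0,55],
  grip=0,
)

```text
clock: 1.55
position: [0.4036, 0.0771, 0.2315]
tcp_rot: [0.0, 0.64, 0.769, 0.0]
contact_force: [1.2, -0.3, 0.3]
width: 0.998
```

```bash
python3 go.py .540 -.3826 .13 -.08
```

```text
t 1.55 pos [0.4036 0.0771 0.2315] yaw 0.1828 w 0.998 F [ 1.18 -0.34  0.32]
delta cm [-47.68   5.05  10.16] turn deg 15.06
```

Request:
arm_command(
  deltas=[-4,0.4,0,2,-8,0.8,0.5,4,-13,1.3,1,6,-18,1.9,2,8,-23,2.4,3,10,-28,2.9,4,12,-33,3.5,5,14,-37,3.9,5,15,-40,4.2,5,15,-40,4.2,5,15],
)

```text
clock: 2.8
position: [0.5189, -0.3084, 0.181]
tcp_rot: [0.0, 0.734, 0.679, -0.0]
contact_force: [0.3, 1.3, 0.9]
width: 1.002
```

Request:
arm_command(
  deltas=[0,0,0,0,0,0,0,0],
)

```text
clock: 3.05
position: [0.5184, -0.3056, 0.1814]
tcp_rot: [-0.0, 0.733, 0.68, 0.0]
contact_force: [0.3, -0.8, 0.5]
width: 0.999
```

```bash
python3 go.py .540 -.3826 .13 -.08; python3 -c "
from plant import read_camera
import cv2
c=read_camera('wrist');cv2.imwrite('pics/w1.png',c['pixels'])
c=read_camera('top');cv2.imwrite('pics/t1.png',c['pixels'])"
```

```text
t 3.05 pos [ 0.5184 -0.3056  0.1814] yaw -0.075 w 0.999 F [ 0.29 -0.81  0.53]
delta cm [-7.52  2.73  5.14] turn deg 0.29
```

View pics/w1.png

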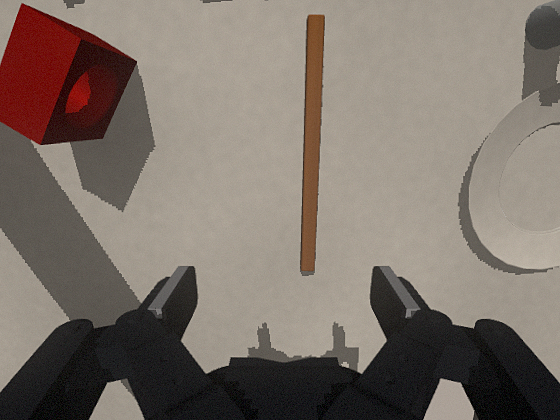

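```bash
cat > ws.py <<'E'
from plant import read_camera
from h import *
c=read_camera("wrist")
hsv=cv2.cvtColor(c["pixels"],cv2.COLOR_BGR2HSV); H,Sa,V=[hsv[...,i].astype(int) for i in range(3)]
m=comp((H>=5)&(H<17)&(Sa>110)&(V>40),(312,150))
print(m.sum(),fit([c],[m],[box(0,0,.008,.016,.26,.016)],(.549,-.268,-.08)))
m=((H<5)|(H>173))&(Sa>150)&(V>40)
for uv in((307,272),(316,16)): print(ray(c,uv,.012))
E
python3 ws.py
```

```text
3904.0 (array([ 0.55091705, -0.2672606 , -0.08166038]), np.float64(0.1280104869816779))
[ 0.53987958 -0.39738909  0.012     ]
[ 0.56227373 -0.13801828  0.012     ]
```

```bash
python3 go.py .5415 -.3816 .003 -.083
```

```text
t 3.2 pos [ 0.5186 -0.3059  0.1815] yaw -0.0751 w 0.998 F [-0.37 -0.05 -0.59]
delta cm [-7.37  2.85 17.85] turn deg 0.45
```

Request:
arm_command(
  deltas=[-3,1.2,2,0.45,-6,2.3,5,0.45,-7.35,2.85,8,0.45,-7.35,2.85,10.5,0.45,-7.35,2.85,12.5,0.45,-7.35,2.85,14.5,0.45,-7.35,2.85,16,0.45,-7.35,2.85,17,0.45,-7.35,2.85,17.7,0.45,-7.35,2.85,17.7,0.45],
)

```text
clock: 4.45
position: [0.5414, -0.3819, 0.0041]
tcp_rot: [-0.0, 0.736, 0.677, -0.0]
contact_force: [-0.2, 0.1, -0.1]
width: 1.001
```

Request:
arm_command(
  deltas=[0,0,0,0],
)

```text
clock: 4.58
position: [0.5417, -0.3822, 0.0048]
tcp_rot: [0.0, 0.736, 0.677, 0.0]
contact_force: [0.6, 0.6, 0.1]
width: 0.994
```

```bash
python3 go.py .5415 -.3816 .003 -.083
```

```text
t 4.575 pos [ 0.5417 -0.3822  0.0048] yaw -0.0836 w 0.994 F [0.58 0.57 0.12]
delta cm [ 0.06 -0.02  0.18] turn deg -0.03
```

Request:
arm_command(
  deltas=[0,0,0.1,0,0,0,0.1,0,0,0,0.1,0,0,0,0.1,0,0,0,0.1,0,0,0,0.1,0,0,0,0.1,0,0,0,0.1,0],
  grip=1,
  newtons=80,
)

```text
clock: 5.58
position: [0.5416, -0.3821, 0.0037]
tcp_rot: [0.0, 0.736, 0.677, 0.0]
contact_force: [-1.6, -0.2, 5.4]
width: 0.156
```

Request:
arm_command(
  deltas=[0,0,-0.5,0,0,0,-1.5,0,0,0,-2.8,0,0,0,-4,0,0,0,-5,0,0,0,-5,0],
)

```text
clock: 6.32
position: [0.5419, -0.3823, 0.0543]
tcp_rot: [0.001, 0.736, 0.677, 0.0]
contact_force: [-0.9, 0.0, -0.3]
width: 0.161
```

```bash
python3 go.py .5415 -.3816 .003 -.083; python3 -c "
from plant import read_camera
import cv2
for n in('wrist','scene','top'):
  c=read_camera(n);cv2.imwrite(f'pics/{n}2.png',c['pixels'])"
```

```text
t 6.325 pos [ 0.5419 -0.3823  0.0543] yaw -0.0836 w 0.161 F [-0.93  0.01 -0.3 ]
delta cm [ 0.07 -0.05  5.13] turn deg -0.03
```

View pics/wrist2.png

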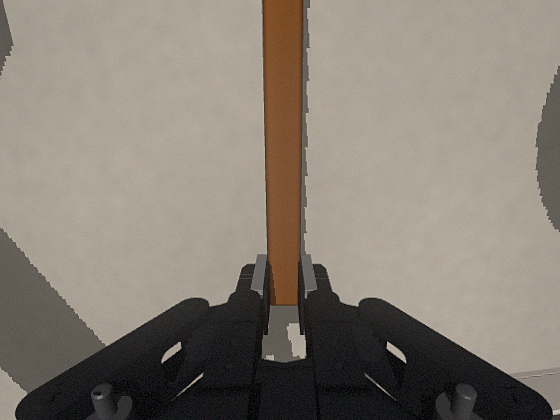

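View pics/scene2.png

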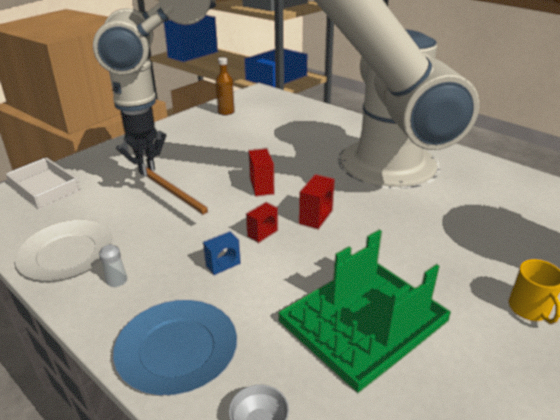

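```bash
cat > tip.py <<'E'
import sys
from plant import read_camera, observe
from h import *
from scipy.spatial.transform import Rotation as R
# stick model in tool frame: grasp s=-.115 at TCP, stick centre dz below tcp
o=observe(); q=o["tcp_rot"]; M=R.from_quat([q[1],q[2],q[3],q[0]]).as_matrix()
for n in("scene","top"):
    c=read_camera(n); im=c["pixels"].copy()
    for pit,col in((0,(255,255,0)),(.04,(255,0,255))):
        B=box(.115,0,0,.26,.016,.016); B[:,2]=B[:,2]+pit*B[:,0]; B[:,2]-=.0045
        W=B@M.T+o["position"]; h=cv2.convexHull(proj(c,W).astype(np.float32)); cv2.polylines(im,[np.round(h*16).astype(int)],True,col,1,0,4)
    uv=proj(c,np.array([[.12,0,0]])@M.T+o["position"])[0].astype(int); x0=max(0,min(400,uv[0]-80)); y0=max(0,min(300,uv[1]-60))
    cv2.imwrite(f"pics/tip_{n}{sys.argv[1]}.png",cv2.resize(im[y0:y0+120,x0:x0+160],(800,600),interpolation=cv2.INTER_NEAREST))
E
python3 tip.py a
```

```text
(no output)
```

View pics/tip_scenea.png

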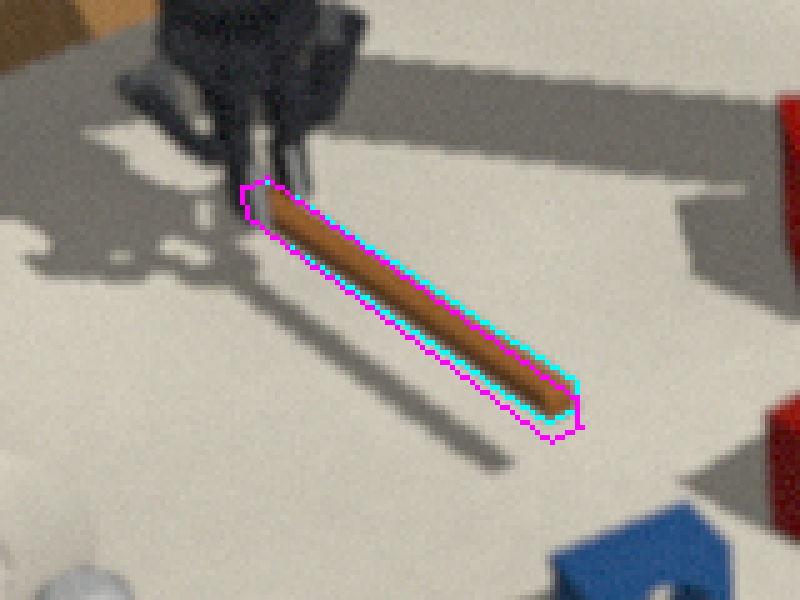

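View pics/tip_topa.png

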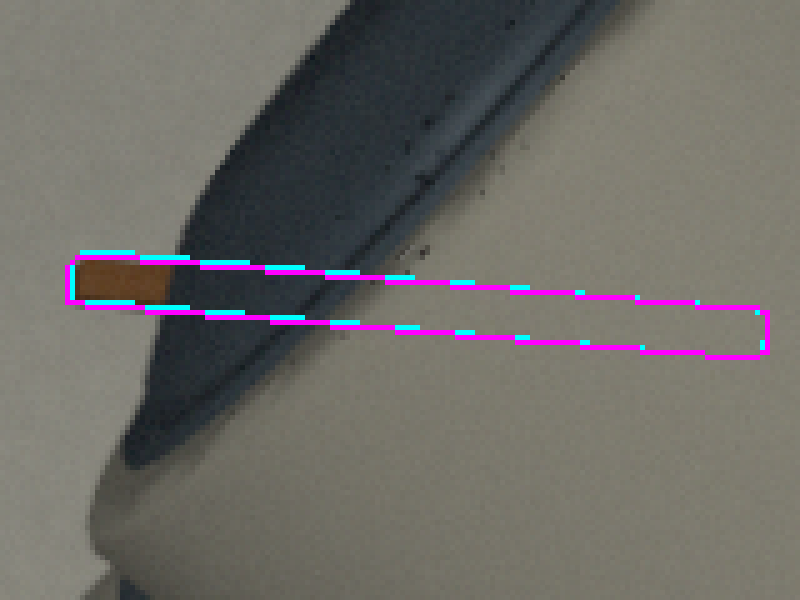

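Cyan (zero pitch) matches in both views: the stick is level and where the model says. In the scene view the tip is at about (206,211).

```bash
python3 go.py .483 -.335 .028 0
```

```text
t 6.575 pos [ 0.5412 -0.3818  0.0528] yaw -0.0837 w 0.159 F [ 0.8  -0.76  0.07]
delta cm [ 4.18 -6.19  2.48] turn deg -4.79
```

Request:
arm_command(
  deltas=[0,-1,0,-0.8,0.3,-2,0.2,-1.6,1,-3.5,0.6,-2.4,1.8,-4.8,1.2,-3.2,2.8,-5.8,1.8,-4,3.7,-6.2,2.2,-4.8,4.2,-6.2,2.45,-4.8,4.2,-6.2,2.45,-4.8,4.2,-6.2,2.45,-4.8],
)

```text
clock: 7.7
position: [0.4836, -0.3353, 0.0289]
tcp_rot: [0.0, 0.707, 0.707, 0.0]
contact_force: [-0.2, -0.4, -0.3]
width: 0.161
```

```bash
python3 go.py .483 -.335 .028 0; python3 tip.py b
```

```text
t 7.7 pos [ 0.4836 -0.3353  0.0289] yaw 0.0003 w 0.161 F [-0.17 -0.4  -0.35]
delta cm [ 0.03 -0.06  0.09] turn deg 0.01
```

View pics/tip_sceneb.png

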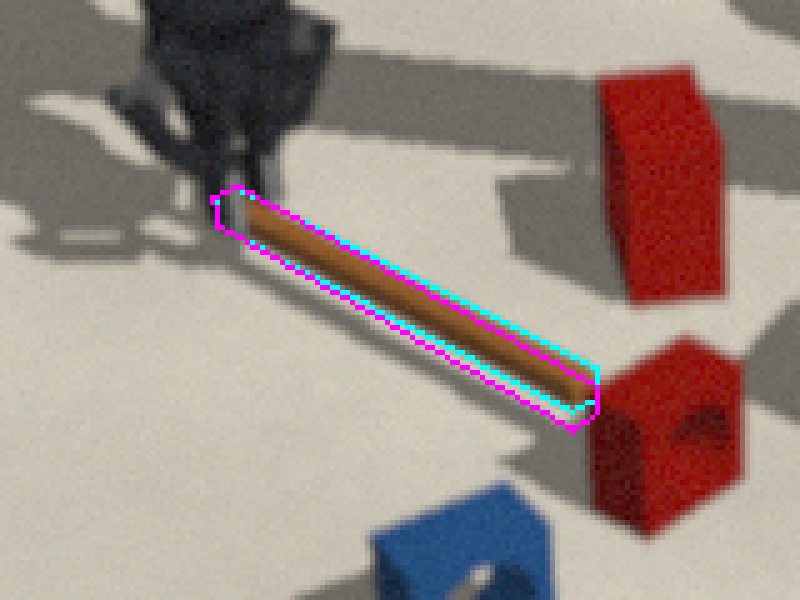

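View pics/tip_topb.png

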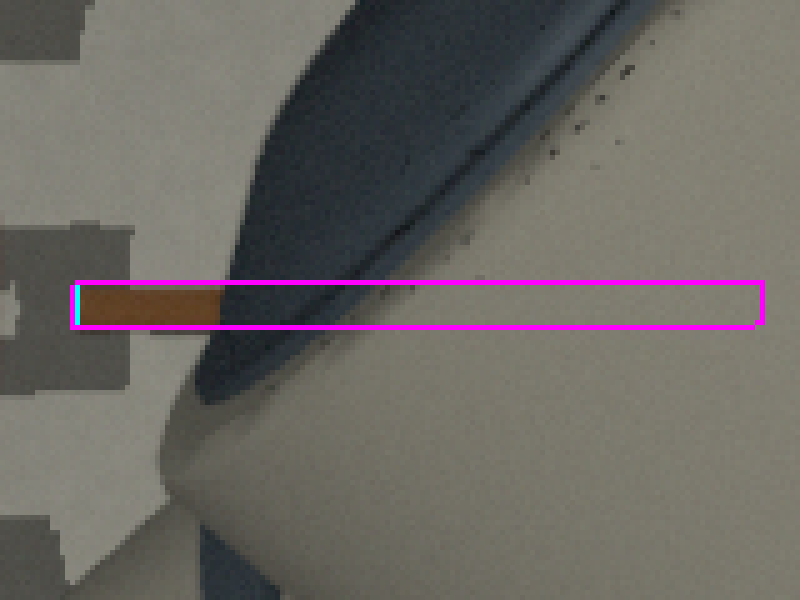

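The tip (crop (590,385) in the scene view) points at the ring hole, and the top view shows it in line with the light spot through the hole. Now I'll insert it slowly.

Request:
arm_command(
  deltas=[0.5,0,0.05,0,1.3,0,0.05,0,2.2,0,0.05,0,3.1,0,0.05,0,4,0,0.05,0,5,0,0.05,0,6,0,0.05,0,7,0,0.05,0,7.5,0,0.05,0,7.5,0,0.05,0],
)

```text
clock: 9.05
position: [0.4832, -0.2597, 0.0283]
tcp_rot: [-0.0, 0.707, 0.707, -0.0]
contact_force: [-0.2, 0.3, -0.4]
width: 0.16
```

```bash
python3 go.py .483 -.154 .028 0; python3 tip.py c
```

```text
t 9.05 pos [ 0.4832 -0.2597  0.0283] yaw 0.0007 w 0.16 F [-0.25  0.28 -0.38]
delta cm [ 1.057e+01 -1.000e-02  3.000e-02] turn deg 0.04
```

View pics/tip_scenec.png

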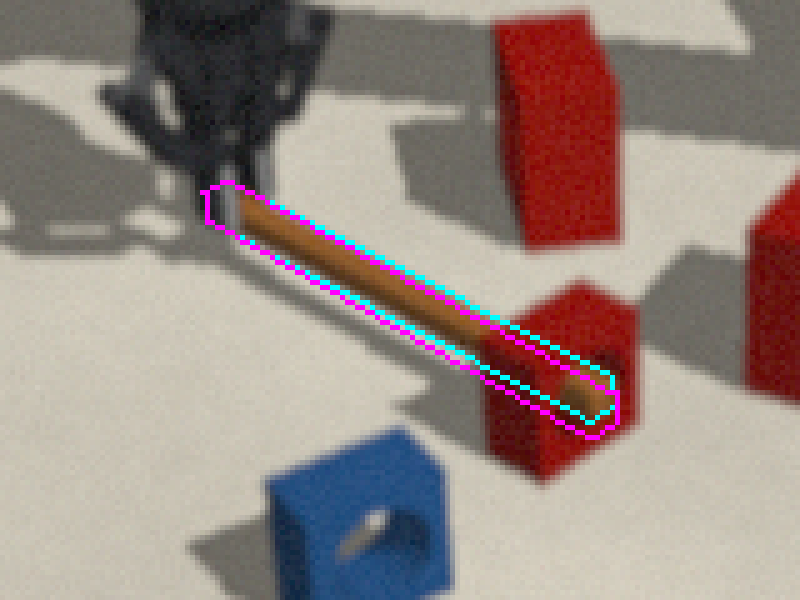

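View pics/tip_topc.png

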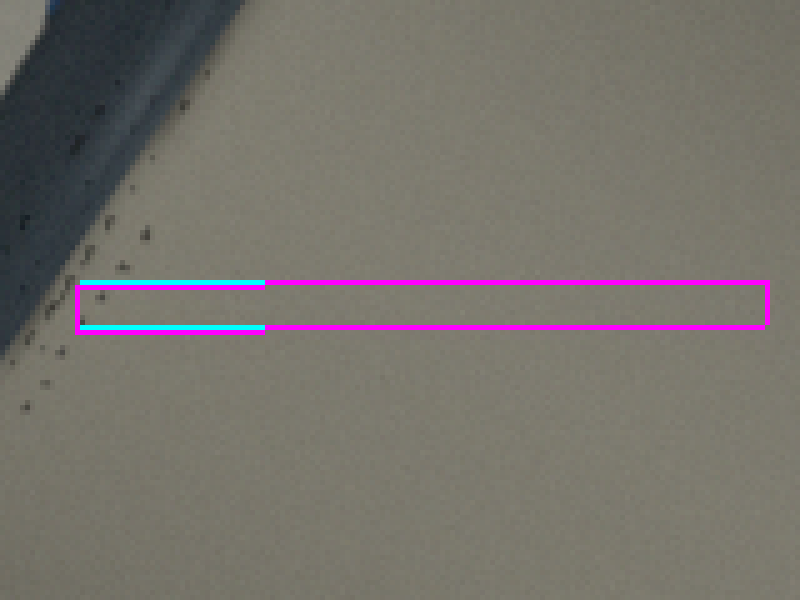

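The stick tip, crop (590,395), shows out of the far side of the hole with no contact force. I'll push on until the ring is at the stick's middle.

Request:
arm_command(
  deltas=[0.6,0,0,0,1.7,0,0,0,2.9,0,0,0,4.1,0,0,0,5.4,0,0,0,6.7,0,0,0,8,0,0,0,9.3,0,0,0,10.2,0,0,0,10.5,0,0,0],
)

```text
clock: 10.4
position: [0.4831, -0.1544, 0.0283]
tcp_rot: [-0.0, 0.707, 0.707, -0.0]
contact_force: [0.5, -0.8, -0.6]
width: 0.161
```

Request:
arm_command(
  deltas=[0,0,-0.3,0,0,0,-0.8,0,0,0,-1.3,0,0,0,-1.8,0,0,0,-2.4,0,0,0,-3,0,0,0,-3.6,0,0,0,-4,0,0,0,-4,0],
)

```text
clock: 11.52
position: [0.4833, -0.155, 0.0686]
tcp_rot: [0.0, 0.707, 0.707, 0.0]
contact_force: [-0.3, -0.6, -1.0]
width: 0.16
```

```bash
python3 go.py .483 -.154 .028 0; python3 tip.py d
```

```text
t 11.525 pos [ 0.4833 -0.155   0.0686] yaw 0.0002 w 0.16 F [-0.25 -0.57 -0.96]
delta cm [ 0.1  -0.03  4.06] turn deg 0.01
```

View pics/tip_scened.png

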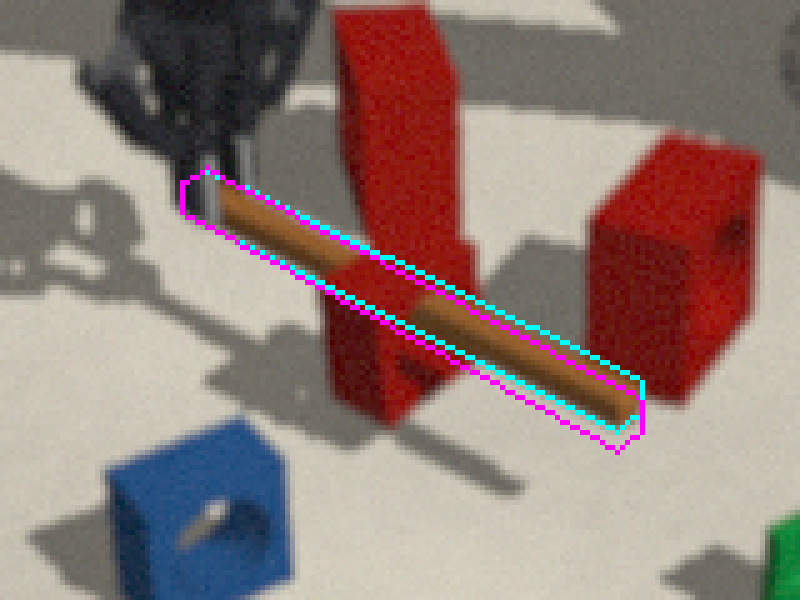

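The ring hangs on the stick at crop (400,330) and the stick is level. Lifting higher.

Request:
arm_command(
  deltas=[0,0,-0.5,0,0,0,-1.5,0,0,0,-3,0,0,0,-4.7,0,0,0,-6.5,0,0,0,-8.5,0,0,0,-10.5,0,0,0,-12.5,0,0,0,-14,0,0,0,-14.5,0],
)

```text
clock: 12.88
position: [0.4834, -0.1551, 0.2149]
tcp_rot: [0.001, 0.707, 0.707, 0.0]
contact_force: [0.2, -0.5, -0.9]
width: 0.16
```

```bash
python3 go.py .4999 .177 .213 -.167
```

```text
t 12.875 pos [ 0.4834 -0.1551  0.2149] yaw 0.0002 w 0.16 F [ 0.24 -0.46 -0.9 ]
delta cm [33.21  1.65  0.17] turn deg 9.58
```

Request:
arm_command(
  deltas=[0.3,0,0,0.3,1,0,0,0.7,2.1,0.1,0,1.2,3.6,0.2,0,1.8,5.4,0.3,0,2.4,7.4,0.4,0,3,9.5,0.5,0,3.6,11.6,0.6,0,4.2,13.7,0.7,0,4.8,15.7,0.8,0,5.2],
)

```text
clock: 14.12
position: [0.4908, 0.0035, 0.2129]
tcp_rot: [-0.0, 0.738, 0.674, -0.0]
contact_force: [-0.1, -0.3, -2.1]
width: 0.161
```

Request:
arm_command(
  deltas=[1.5,0,0,0.4,2.5,0,0,0.8,3,0,0,1,3,0,0,1,3,0,0,1],
)

```text
clock: 14.75
position: [0.4938, 0.0316, 0.2133]
tcp_rot: [0.0, 0.744, 0.668, -0.0]
contact_force: [0.5, -0.2, -1.1]
width: 0.163
```

```bash
python3 go.py .4999 .177 .213 -.167
```

```text
t 14.75 pos [0.4938 0.0316 0.2133] yaw -0.1083 w 0.163 F [ 0.46 -0.18 -1.08]
delta cm [14.52 -0.96  0.02] turn deg 3.36
```

Request:
arm_command(
  deltas=[0.3,0,0,0.3,1,-0.1,0,0.7,2.1,-0.2,0,1.2,3.7,-0.3,0,1.7,5.6,-0.4,0,2.2,7.7,-0.5,0,2.7,9.8,-0.6,0,3.1,11.8,-0.8,0,3.3,13.2,-0.9,0,3.35,14.1,-0.95,0,3.35],
)

```text
clock: 16.0
position: [0.4995, 0.174, 0.2133]
tcp_rot: [0.0, 0.763, 0.646, -0.0]
contact_force: [0.2, -0.3, -0.8]
width: 0.158
```

Request:
arm_command(
  deltas=[0.3,0,0,0,0.4,0,0,0,0.4,0,0,0,0.4,0,0,0],
)

```text
clock: 16.5
position: [0.5003, 0.1768, 0.2133]
tcp_rot: [0.0, 0.764, 0.646, -0.0]
contact_force: [-0.1, -0.3, -1.2]
width: 0.16
```

```bash
python3 go.py .4999 .177 .213 -.167; python3 tip.py e; python3 -c "
from plant import read_camera
import cv2
for n in('scene','top'):
  c=read_camera(n);cv2.imwrite(f'pics/{n}3.png',c['pixels'])"
```

```text
t 16.5 pos [0.5003 0.1768 0.2133] yaw -0.1669 w 0.16 F [-0.09 -0.31 -1.21]
delta cm [ 0.02 -0.04  0.03] turn deg 0.0
```

View pics/tip_scenee.png

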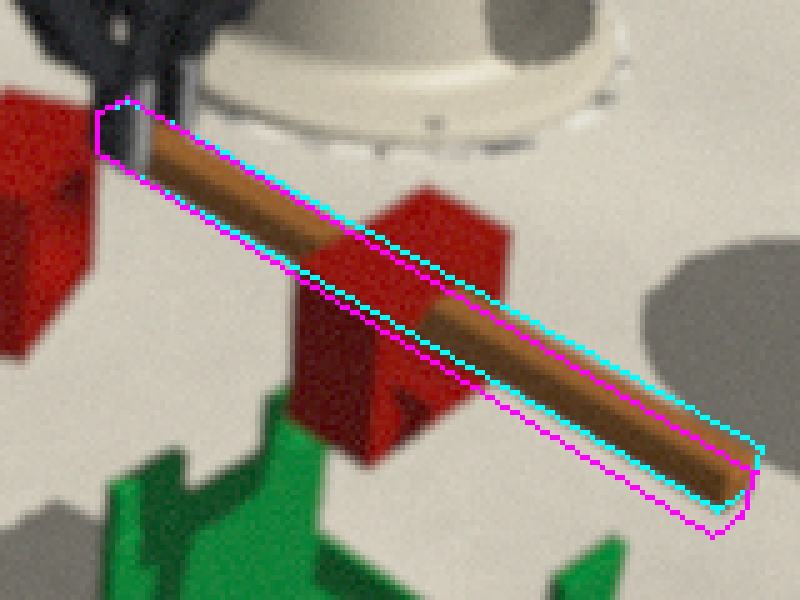

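View pics/top3.png

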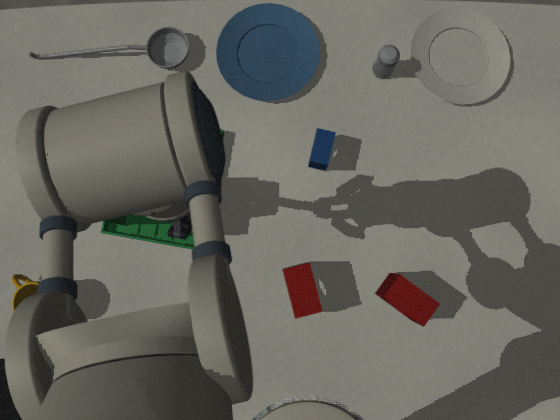

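View pics/scene3.png

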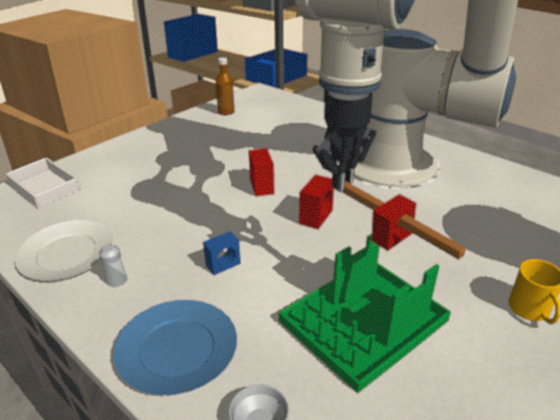

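```bash
cat > rs.py <<'E'
from plant import read_camera, observe
from h import *
from scipy.spatial.transform import Rotation as R
o=observe(); q=o["tcp_rot"]; M=R.from_quat([q[1],q[2],q[3],q[0]]).as_matrix(); c=read_camera("scene")
hsv=cv2.cvtColor(c["pixels"],cv2.COLOR_BGR2HSV); H,Sa,V=[hsv[...,i].astype(int) for i in range(3)]
red=((H<5)|(H>173))&(Sa>150)&(V>40)
uv=proj(c,np.array([[.115,0,.03]])@M.T+o["position"])[0].astype(int); print(uv)
m=comp(red,tuple(uv))
for s in np.arange(-.03,.031,.005):
    B=box(.115+s,0,.0105,.036,.064,.064); h=cv2.convexHull(proj(c,B@M.T+o["position"]).astype(np.float32))
    d=np.zeros(m.shape); cv2.fillConvexPoly(d,np.round(h).astype(int),1); print(round(s,3),round((np.minimum(d,m).sum()/np.maximum(d,m).sum()),3))
E
python3 rs.py
```

```text
[390 230]
-0.03 0.306
-0.025 0.369
-0.02 0.434
-0.015 0.505
-0.01 0.57
-0.005 0.652
0.0 0.7
0.005 0.72
0.01 0.621
0.015 0.529
0.02 0.424
0.025 0.349
0.03 0.273
```

The ring sits at +3 mm from the stick's middle and above the drainer's mid-gap, so I'm lowering.

Request:
arm_command(
  deltas=[0,0,0.4,0,0,0,1.2,0,0,0,2.4,0,0,0,3.8,0,0,0,5.2,0,0,0,6.6,0,0,0,8,0,0,0,9.2,0,0,0,10,0,0,0,10.3,0],
)

```text
clock: 18.0
position: [0.5001, 0.177, 0.1098]
tcp_rot: [-0.0, 0.763, 0.646, -0.0]
contact_force: [-0.0, 0.5, -0.9]
width: 0.155
```

```bash
python3 go.py .4999 .177 .1035 -.167; python3 tip.py f
```

```text
t 18.0 pos [0.5001 0.177  0.1098] yaw -0.1665 w 0.155 F [-0.02  0.49 -0.88]
delta cm [-0.01 -0.02  0.63] turn deg 0.03
```

View pics/tip_scenef.png

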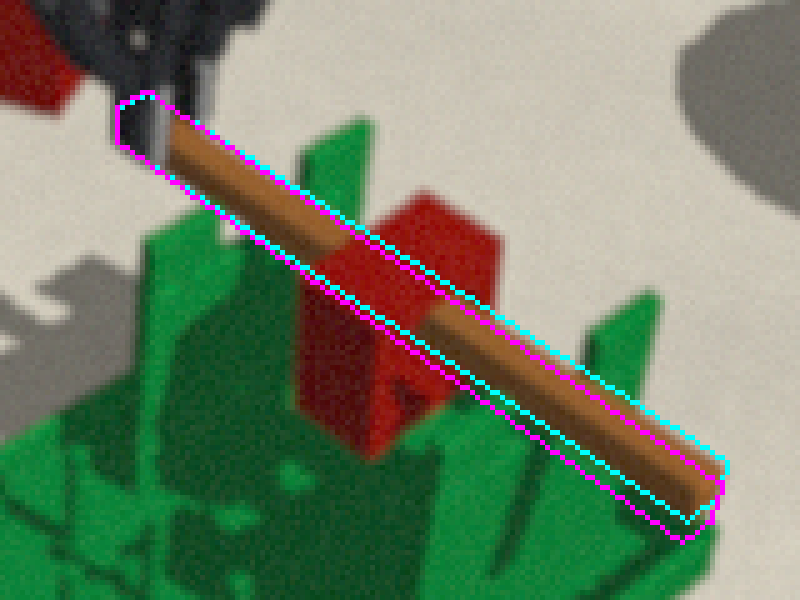

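The stick lies between both pairs of prongs, with the ring mid-gap at crop (390,330). Lowering onto the notch floors.

Request:
arm_command(
  deltas=[0,0,0.15,0,0,0,0.3,0,0,0,0.4,0,0,0,0.5,0,0,0,0.5,0],
)

```text
clock: 18.73
position: [0.5002, 0.1771, 0.1052]
tcp_rot: [-0.0, 0.763, 0.646, -0.0]
contact_force: [-0.8, -0.1, -1.0]
width: 0.16
```

Request:
arm_command(
  deltas=[0,0,0.05,0,0,0,0.1,0,0,0,0.1,0],
)

```text
clock: 19.1
position: [0.5003, 0.1771, 0.1043]
tcp_rot: [0.0, 0.763, 0.646, 0.0]
contact_force: [-0.6, 0.0, -0.5]
width: 0.159
```

Request:
arm_command(
  deltas=[0,0,0.05,0,0,0,0.1,0,0,0,0.1,0,0,0,0.1,0],
)

```text
clock: 19.6
position: [0.5003, 0.177, 0.1034]
tcp_rot: [0.0, 0.763, 0.646, 0.0]
contact_force: [-0.9, -1.9, 3.6]
width: 0.162
```

Request:
arm_command(
  deltas=[0,0,0.05,0,0,0,0.1,0,0,0,0.1,0,0,0,0.1,0],
)

```text
clock: 20.1
position: [0.5004, 0.1769, 0.1026]
tcp_rot: [0.0, 0.763, 0.646, 0.0]
contact_force: [-3.0, -4.1, 10.4]
width: 0.155
```

Contact at the expected height. I'll ease off 1 mm and release.

Request:
arm_command(
  deltas=[0,0,-0.07,0,0,0,-0.07,0],
  newtons=20,
)

```text
clock: 20.35
position: [0.5003, 0.177, 0.1032]
tcp_rot: [0.0, 0.763, 0.646, 0.0]
contact_force: [-1.3, -2.3, 5.3]
width: 0.158
```

Request:
arm_command(
  deltas=[0,0,0,0,0,0,0,0,0,0,0,0,0,0,0,0],
  grip=0.5,
)

```text
clock: 20.85
position: [0.5002, 0.1771, 0.1029]
tcp_rot: [-0.0, 0.763, 0.646, -0.0]
contact_force: [-0.3, 0.0, -0.6]
width: 0.497
```

```bash
python3 go.py .4999 .177 .25; python3 tip.py g
```

```text
t 20.85 pos [0.5002 0.1771 0.1029] yaw -0.1665 w 0.497 F [-0.29  0.02 -0.56]
delta cm [-1.000e-02 -3.000e-02 -1.471e+01] turn deg None
```

View pics/tip_sceneg.png

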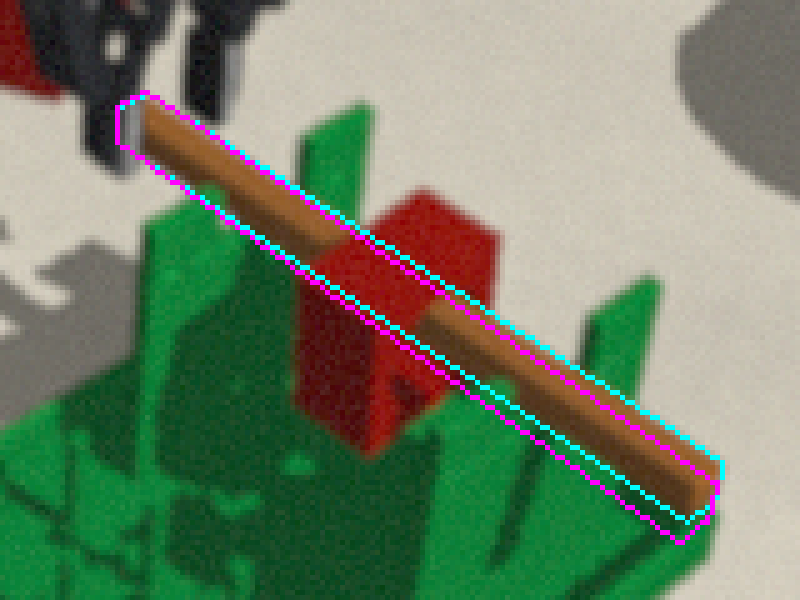

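The stick is released and rests in both notches. I'll raise the gripper straight up.

Request:
arm_command(
  deltas=[0,0,-0.5,0,0,0,-1.5,0,0,0,-3,0,0,0,-5,0,0,0,-7,0,0,0,-9,0,0,0,-11,0,0,0,-13,0,0,0,-14.5,0,0,0,-15,0],
)

```text
clock: 22.2
position: [0.5005, 0.1771, 0.2542]
tcp_rot: [0.0, 0.763, 0.646, 0.001]
contact_force: [0.2, -0.1, 0.4]
width: 0.502
```

Request:
arm_command(
  deltas=[-4,0,0,0,-9,0,0,0,-14,0,0,0,-19,0,0,0,-24,0,0,0,-28,0,0,0,-30,0,0,0,-30,0,0,0,-30,0,0,0],
)

```text
clock: 23.32
position: [0.4504, -0.1182, 0.2528]
tcp_rot: [-0.0, 0.763, 0.646, -0.0]
contact_force: [-0.7, 0.4, 0.5]
width: 0.505
```

```bash
cat > fin.py <<'E'
from plant import read_camera, observe
from h import *
print(observe()["clock"],observe()["position"])
for n in('scene','top'):
  c=read_camera(n); im=c["pixels"]; cv2.imwrite(f'pics/{n}_fin.png',im)
  hsv=cv2.cvtColor(im,cv2.COLOR_BGR2HSV); H,Sa,V=[hsv[...,i].astype(int) for i in range(3)]
  print(n,"blue px",np.argwhere((H>100)&(H<125)&(Sa>120)&(V>30)&(np.add.outer(np.arange(420)*0,np.arange(560))>0))[:0])
  o=im.copy()
  for B,col in((box(0,0,.108,.016,.26,.016),(255,255,0)),(box(0,.003,.093,.064,.036,.064),(255,0,255))):
    h=cv2.convexHull(proj(c,place(B,(.519,.2904,-.167))).astype(np.float32)); cv2.polylines(o,[np.round(h*16).astype(int)],True,col,1,0,4)
  x0,y0=(300,160) if n=="scene" else (60,90)
  cv2.imwrite(f'pics/{n}_fincrop.png',cv2.resize(o[y0:y0+150,x0:x0+200],(800,600),interpolation=cv2.INTER_NEAREST))
E
python3 fin.py
```

```text
23.325 [ 0.45042773 -0.11818394  0.25278678]
scene blue px []
top blue px []
```

View pics/scene_fincrop.png

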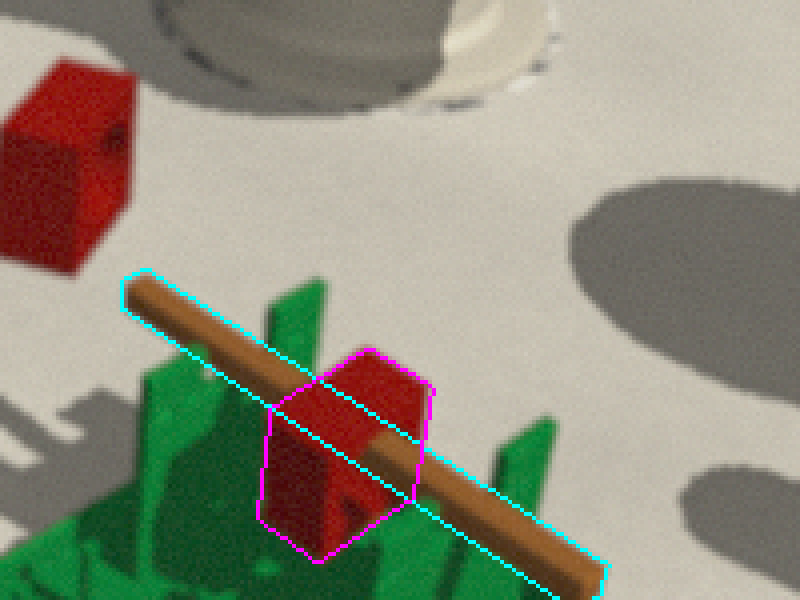

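View pics/top_fincrop.png

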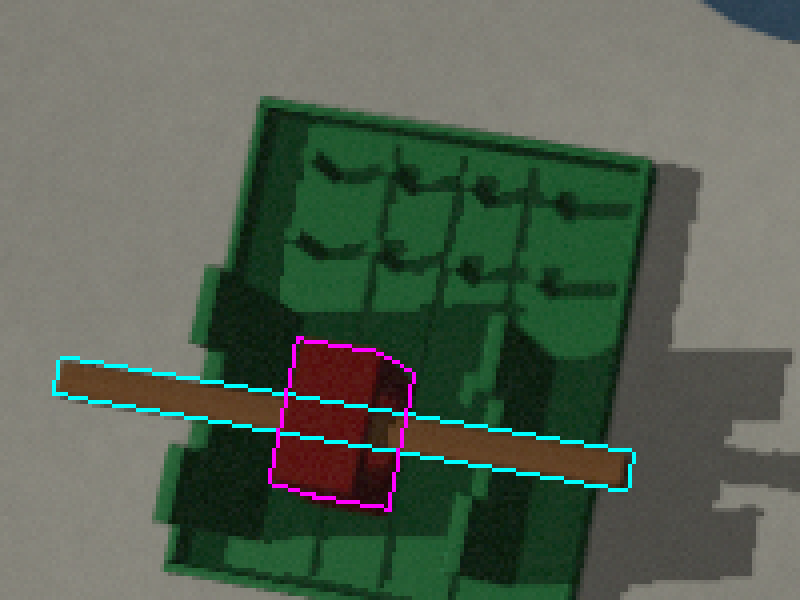

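View pics/top_fin.png

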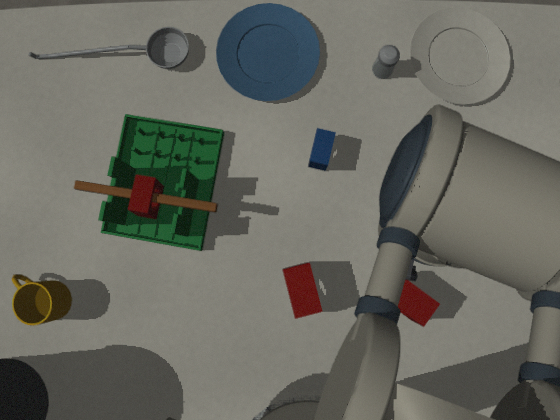

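Both views match the model: the stick lies in both notches, level and centred, from top pixel (75,185) to (216,208). The ring hangs mid-gap at (146,196), and the blue ring is still at (322,150).

```bash
python3 -c "
from plant import ticket
print(ticket.job_done())"
```

```text
the job is handed in; nothing more can be done
None
```

The red ring now hangs on the stick in the green drainer, and I handed the job in at about 23 s; no verdict is reported.

I gripped the stick by its -y end and threaded it through the smallest red ring. I then carried the ring over on the stick, laid the stick in both notches, let go and backed the gripper away.

- **Stick:** in both camera views it matches the predicted pose, level in both notches and centred within a few mm. I saw no slip or sag in the grip beyond 2–3 mm at the tip.
- **Red ring:** it hangs about 3 mm from the drainer's middle, clear of the tray. The fingers stayed well clear of it.
- **Blue ring:** it is at its original pixel position in the top view.
- **Contact forces:** I saw about 10 N at most, when seating the stick in the notches.
- **Disagreement:** the two views disagreed on the ring's starting yaw (-0.04 against 0.17 rad). I used 0, and threading met no resistance.

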